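# Fill the nugget tray at the hopper and bring it to the leading board

### The arm

A 7-joint arm with a two-finger parallel gripper is mounted at the origin on the work surface. World frame = base frame: x ahead of the robot, y to its left, z up, the work surface at z = 0. Lengths are in m, angles in rad, forces in N, time in s.
With the tool pointing down it reaches from about 0.35 to 0.9 m from the base axis. Payload 8.1 kg.
Tool frame: the origin (TCP) lies at the centre of the arm's flange, where the gripper is bolted on; the fingertips stand 178 mm ahead of it and the grasp point (between the pads) lies 159 mm ahead of it; z points along the fingers, y is the line along which they close (so a half turn about z gives the same grasp; the last joint's range is limited). The gripper opens to 92 mm and grips with 3 to 60 N. Pads are 19 mm wide; open, the fingers measure 130 mm over their backs; the gripper's body (75 mm by 190 mm) begins 47 mm behind the grasp point.
Start: joints at [1.195, 0.434, 0.025, 1.573, -0.012, 1.134, -0.075], TCP at [0.168, -0.602, 0.405] pointing down, gripper open.
Joint ranges: [-2.62, 2.62], [-0.44, 2.09], [-1.27, 1.32], [0.08, 2.57], [-1.32, 4.46], [0.12, 2], [-2.74, 2.74]. Speed limits (rad/s): [2.22, 2.22, 3.01, 3.01, 3.14, 3.14, 3.14].

### API

Orientations are given as a rotation vector (axis times angle).
In Python, from cell import arm gives the robot as it stands. The module is installed in compiled form; this text tells all that it offers.
- The arm moves only by the shell command python3 -m inch 'ROWS' [FORCE]. ROWS is text: rows parted by semicolons, each of 5 numbers parted by spaces: the shift along the tool's x, y, z in m, then the turn about the tool's z in rad, then the finger opening in m, from 0 to 0.0918. In form: x y z roll fingers; .... A call has 1 to 5 rows; each row is the pose to reach, as a shift and turn from the pose commanded when the call began, along the tool's axes at that moment; what a row does not reach only later rows make up. A row lasts 1/10 s, in which the tool goes at most 50 mm and 8.59 degrees, less where a joint would pass 70% of its speed; a pose out of reach is approached as far as the arm can. A call with a gripper value outside its range is refused whole. The fingers move at their own pace and stop on an object; FORCE is the grip in N (left out, the last holds). Time passes only in rows, so rows that repeat a pose let the fingers close. It gives the time, the measured TCP pose, the force, the opening and the grip force at its end, in the units of the state.
- arm.observe(): the state, without advancing time (a new reading comes with each control period).
- arm.get_image(name): name is "side" or "top" or "wrist"; returns the picture (420x560x3 uint8, red, green, blue); there is no depth.
- arm.get_calibration(name): a dict with "intrinsics" (3x3 intrinsics, pixels), "pose" (4x4, takes a point from camera to world coordinates). Camera axes: x right, y up, looking along -z (the intrinsics and any distortion apply to the point x, -y, -z); pixel columns grow to the right and rows downward; lengths in m; the calibration is good to about 2 mm. A picture is of the moment at which its call begins: read the wrist's pose just before it. get_calibration takes no time and is no camera call; for the wrist camera it gives the pose at the moment of the call.
- arm.sign_off(): hands the job in; it is judged then, once.
Trained networks look in the newest picture that a camera, given by its name, has taken for a name from the list of things; names that differ only in an ending like _2 or _b are one class to them, and where a whole thing is asked for, a point or a joint stands for the part that bears it (a point fixed in the world has none). Each returns a list of dicts, best first, with "conf" (0 to 1); they miss things now and then, are a little off and sometimes report something else, mostly with a low value. They report only what shows in the picture. A call takes as long as a camera call.
- arm.look_for(camera, query): "point" ([row, column] in pixels, amid what is visible of it).
- arm.silhouettes(camera, query): "region" (420x560 bool, what is visible of it) and "point" ([row, column] in pixels, amid what is visible of it).
- arm.place_of(camera, query): "point" ([row, column] in pixels: a listed point, or the origin of a listed thing).
The state is a dict: "clock": time; "joints": joint angles; "dq": joint speeds; "joint_efforts": joint torques, N m; "position": TCP position; "ee_rot": TCP orientation; "force": force on the tool from outside, world axes, zero at the start; "ft_torque": the same for the moment, N m; "width": opening from 0.0 (shut) to 1.0 (fully open); "gripper_force": force on a finger pad.
Only numpy, scipy, OpenCV 4.12 (cv2) and the standard library are available. Lean on these libraries where they do the work, as an engineer would, in place of code of your own. Each camera call takes 0.05 s, during which the arm holds its last target. There are 200 camera calls.

### The job

Draw the hopper's yellow gate gently out until it meets its end stop, so that all six glass nuggets drop into the red tray below, then pull the tray out from under the chute. Lift the tray and carry it level, without losing a nugget, to the plywood leading board; set it down gently in the bay between the side battens and push it softly home, until its plain end sits flush against the dark end batten. Leave the gate open and the other things on the bench where they are.

Things in the scene. Friction and masses are not known exactly. Their poses are not given: they have to be found in the camera images.
- hopper: Fixed nugget hopper on a blue column; its place and yaw vary. Origin on the bench (z 0) straight below the middle of the chute's outlet; z up. The chute is an upright clear shaft, outside 58 (x) by 34 (y) mm, from z 82 to 170 mm, with an 86 mm wide (y) funnel above it to z 220 mm. The column (45 mm wide in y, 180 mm high, on a 130 mm wide foot) stands behind it from x = +60 mm, so the tray leaves towards -x. The gate lies below the chute and is drawn towards the hopper's -y.
- gate (a joint): Slide gate of the hopper, m. 0 = shut, 0.040 = end stop (fully drawn), growing as it moves along the hopper's -y. Starts almost shut. It slides with 3 N or so of friction and stays where it is left. Flat steel plate 56 mm wide, its top at z 80 mm, that reaches from below the chute out to the yellow tab.
- gate_tab (a point): Middle of the inner face (towards the chute) of the upright yellow tab at the gate's outer end; the tab is 50 mm long along the hopper's x, 6 mm thick along y and stands from z 80 to 122 mm. When shut its inner face is 100 mm from the outlet's middle, so there is room to reach down between the tab and the chute, above the plate, and draw it by that face. This point moves with the gate; its axes are the hopper's.
- tray: Loose red open tray, 0.17 to 0.35 kg: box 130 (x) by 60 (y) by 45 mm high, walls and floor 4 mm. Origin under the middle of the box; z up. At its -x end a 30 mm wide, 4 mm thick tongue runs along the bench to an upright hook plate, 5 mm thick, 50 mm wide, 40 mm high, centred at x = -108.5 mm; the gap between box and hook plate is 41 mm. Starts on the bench under the chute, its hook plate towards the hopper's -x, roughly in line with the hopper.
- tray_nose (a point): Foot of the middle of the tray's plain end (x = +65 mm, z 0 in the tray's frame), the end that goes against the end batten.
- tray_hook (a point): Top middle of the tray's hook plate (x = -108.5 mm, z 40 mm in the tray's frame).
- board: Fixed plywood leading board, 260 (x) by 230 (y) by 18 mm, its place and yaw vary. Origin on the bench (z 0) under its middle. On it a bay of battens 22 mm high (tops at z 40 mm), open towards -x: two side battens along x with inner faces at y = +-75 mm (from x = -100 to +100 mm), and a dark end batten across the +x end with its inner face at x = +100 mm.
- bay_stop (a point): Middle of the end batten's inner face at its foot, on the board's upper side (z 18 mm); axes as the board's.
- nug0_center (a point): Centre of a glass nugget: ball of 22 mm diameter, 14 g (colours vary). All six start in the chute.
- nug1_center (a point): Centre of a glass nugget: ball of 22 mm diameter, 14 g (colours vary). All six start in the chute.
- nug2_center (a point): Centre of a glass nugget: ball of 22 mm diameter, 14 g (colours vary). All six start in the chute.
- nug3_center (a point): Centre of a glass nugget: ball of 22 mm diameter, 14 g (colours vary). All six start in the chute.
- nug4_center (a point): Centre of a glass nugget: ball of 22 mm diameter, 14 g (colours vary). All six start in the chute.
- nug5_center (a point): Centre of a glass nugget: ball of 22 mm diameter, 14 g (colours vary). All six start in the chute.
- jar: Bystander: amber jar with black cap, 56 mm diameter, 85 mm high, between hopper and board, nearer the robot. Origin at its foot.
- hammer: Bystander: hammer lying on the left of the bench. Origin under its middle.
- bottle: Bystander: white bottle with blue cap, 50 mm diameter, 130 mm high, left of the hopper. Origin at its foot.
- tape: Bystander: red tape measure, 70 by 35 by 60 mm, on the right of the bench. Origin under its middle.
- packers: Bystander: green block of glazing packers, 100 by 45 by 20 mm, on the right of the bench. Origin under its middle.

How it is judged:
By the outcome, as a careful person would: the job done as asked, in the order asked, and still so for the second after the job is handed in, with the robot touching nothing.
It also fails if it takes over 66 s, if anything falls off the work surface, if the arm or the gripper's body presses on something with over 40 N, if the wrist force passes 120 N, or if a joint passes its speed limit or range.

## Working session

There is one attempt and no reset: what is moved stays moved. The work goes in short steps, Python scripts to look and compute and a shell command to move; the robot and the scene stay as the last step left them, time stands still between calls to the robot, and variables do not carry over. Pictures are saved under pics/ and viewed, at most 10 in all, crops included, and the job is handed in when it is done.

```bash
mkdir -p pics
cat > h.py <<'E'
import numpy as np, cv2
from cell import arm
from scipy.spatial.transform import Rotation as R
def ray(cam,p):
    c=arm.get_calibration(cam);K=np.array(c["intrinsics"]);T=np.array(c["pose"])
    d=np.linalg.inv(K)@[p[1],p[0],1.];d=T[:3,:3]@[d[0],-d[1],-d[2]]
    return T[:3,3],d
def at(cam,p,z):
    o,d=ray(cam,p);return o+d*(z-o[2])/d[2]
def tri(*cp):
    A=np.zeros((3,3));b=np.zeros(3)
    for c,p in cp:
        o,d=ray(c,p);d=d/np.linalg.norm(d);M=np.eye(3)-np.outer(d,d);A+=M;b+=M@o
    return np.linalg.solve(A,b)
def proj(cam,P):
    c=arm.get_calibration(cam);K=np.array(c["intrinsics"]);T=np.array(c["pose"])
    q=T[:3,:3].T@(np.array(P)-T[:3,3]);u=K@[q[0],-q[1],-q[2]];return np.array([u[1],u[0]])/u[2]
def save(cam,n): 
    im=arm.get_image(cam);cv2.imwrite(f"pics/{n}.png",im[:,:,::-1]);return im
def st():
    s=arm.observe();print(s["clock"],"pos",np.round(s["position"],4),"rv",np.round(s["ee_rot"],3),"F",np.round(s["force"],1),"w",round(float(s["width"]),3),"g",s["gripper_force"]);return s
def totool(dw):
    s=arm.observe();return R.from_rotvec(s["ee_rot"]).as_matrix().T@np.array(dw)
E
python3 - <<'E'
from h import *
s=st();print(R.from_rotvec(s["ee_rot"]).as_matrix().round(3))
a=save("side","side0");b=save("top","top0")
cv2.imwrite("pics/both0.png",cv2.resize(np.vstack([a,b])[:,:,::-1],None,fx=.7,fy=.7))
Z=dict(hopper=0,gate_tab=.101,tray=0,tray_nose=0,tray_hook=.04,board=0,bay_stop=.018,jar=0)
for q,z in Z.items():
  for c in("top","side"):
    r=arm.place_of(c,q)
    if r: print(q,c,round(r[0]["conf"],2),np.round(r[0]["point"],1),at(c,r[0]["point"],z).round(4))
E
```

```text
0.0 pos [ 0.1683 -0.6017  0.404 ] rv [-3.111e+00 -4.270e-01  1.000e-03] F [ 0.7  0.  -0.3] w 1.003 g 0.0
[[ 0.963  0.269 -0.001]
 [ 0.269 -0.963  0.001]
 [-0.    -0.002 -1.   ]]
hopper side 0.87 [268.4 193. ] [0.6256 0.2403 0.    ]
gate_tab top 0.56 [152.7 228. ] [0.6282 0.1331 0.101 ]
gate_tab side 0.84 [225.3 214.3] [0.626  0.1263 0.101 ]
tray top 0.98 [165.9 197.2] [0.6    0.2372 0.    ]
tray side 0.87 [271.3 195.2] [0.6098 0.2466 0.    ]
tray_nose side 0.83 [261.2 186.7] [0.6684 0.2257 0.    ]
tray_hook top 0.79 [198.1 190.6] [0.4977 0.2468 0.04  ]
tray_hook side 0.84 [273.1 223.3] [0.4971 0.2371 0.04  ]
board top 0.82 [186.9 346.5] [ 0.5484 -0.2237  0.    ]
board side 0.6 [213.  295.2] [ 0.5351 -0.2164  0.    ]
bay_stop top 0.57 [156.6 343.2] [ 0.639  -0.2092  0.018 ]
bay_stop side 0.66 [201.4 270.3] [ 0.6468 -0.2093  0.018 ]
jar top 0.65 [238.6 263.1] [0.3825 0.0276 0.    ]
jar side 0.65 [351.7 227.6] [0.3222 0.4255 0.    ]
```

View pics/both0.png

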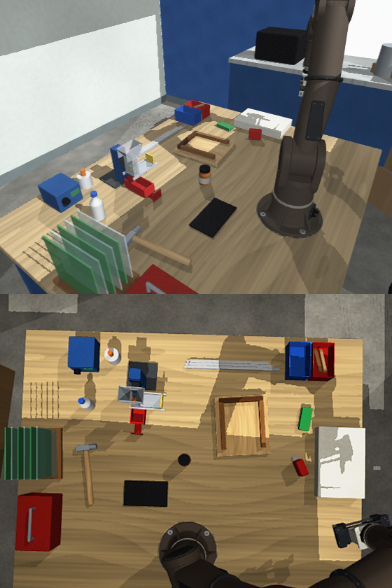

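```bash
python3 -m inch '0.038 -0.031 -0.01 0 0.09; 0.076 -0.062 -0.02 0 0.09; 0.114 -0.093 -0.03 0 0.09; 0.152 -0.124 -0.04 0.13 0.09; 0.19 -0.155 -0.05 0.27 0.09'
python3 - <<'E'
from h import *
s=st();print(R.from_rotvec(s["ee_rot"]).as_matrix().round(3))
E
```

```text
clock: 1.4
position: [0.3088, -0.4021, 0.4547]
ee_rot: [3.141, 0.01, 0.001]
force: [0.5, -0.3, 0.1]
width: 0.98
gripper_force: 0.0
1.4 pos [ 0.3088 -0.4021  0.4547] rv [3.141e+00 1.000e-02 1.000e-03] F [ 0.5 -0.3  0.1] w 0.98 g 0.0
[[ 1.     0.006  0.001]
 [ 0.006 -1.    -0.   ]
 [ 0.001  0.    -1.   ]]
```

```bash
python3 -m inch '0.025 -0.04 -0.01 0 0.09; 0.05 -0.08 -0.02 0 0.09; 0.075 -0.12 -0.03 0 0.09; 0.1 -0.16 -0.04 0 0.09; 0.12 -0.18 -0.05 0 0.09' >/dev/null; python3 -m inch '0 0 0 0 0.09'
cat > v.py <<'E'
from h import *
import sys
def meas(Z):
  for q,z in Z.items():
    r=arm.place_of("wrist",q)
    for k in r[:2]: print(q,round(k["conf"],2),np.round(k["point"],1),at("wrist",k["point"],z).round(4))
E
python3 - <<'E'
from v import *
st();save("wrist","w1");print(np.round(arm.get_calibration("wrist")["pose"],3))
meas(dict(board=0,bay_stop=.018))
E
```

```text
clock: 2.0
position: [0.4286, -0.2189, 0.5056]
ee_rot: [-3.141, -0.029, -0.006]
force: [-0.4, -0.4, 0.0]
width: 0.982
gripper_force: 0.0
2.0 pos [ 0.4286 -0.2189  0.5056] rv [-3.141 -0.029 -0.006] F [-0.4 -0.4  0. ] w 0.982 g 0.0
[[ 0.015  0.962  0.273  0.501]
 [-1.     0.014  0.005 -0.219]
 [ 0.001 -0.273  0.962  0.485]
 [ 0.     0.     0.     1.   ]]
board 0.63 [ 90.4 274.6] [ 0.538  -0.2203  0.    ]
bay_stop 0.61 [  4.7 270.5] [ 0.6444 -0.2147  0.018 ]
```

View pics/w1.png

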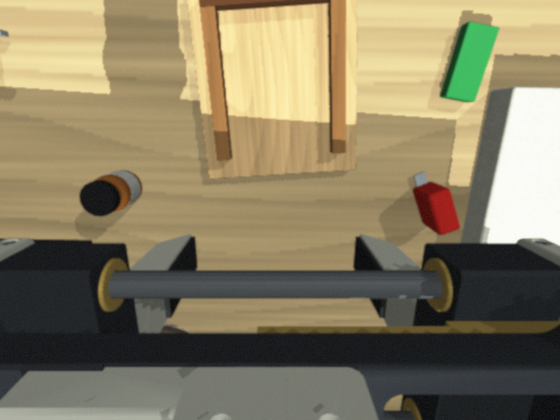

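```bash
python3 -m inch '0.04 0 0 0 0.09; 0.08 0 0 0 0.09; 0.1 0 0 0 0.09; 0.1 0 0 0 0.09' >/dev/null
python3 - <<'E'
from v import *
st();save("wrist","w2");meas(dict(board=0,bay_stop=.018))
E
```

```text
2.55 pos [ 0.5274 -0.2226  0.5026] rv [-3.141e+00 -1.600e-02  2.000e-03] F [-0.1 -0.4 -0.2] w 0.98 g 0.0
board 0.85 [151.9 272.3] [ 0.5442 -0.218   0.    ]
bay_stop 0.96 [ 78.6 268.6] [ 0.6503 -0.2122  0.018 ]
```

View pics/w2.png

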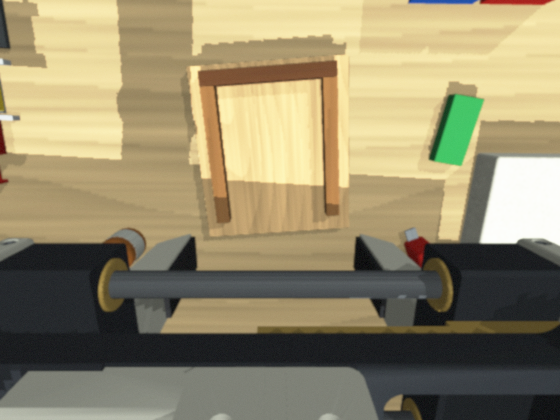

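```bash
python3 - <<'E'
from v import *
C=[(238,208),(226,348),(67,189),(55,348)]
P=[at("wrist",p,.018)[:2] for p in C];print(np.round(P,4))
c=np.mean(P,0);d=(P[3]-P[1]+P[2]-P[0]);e=P[0]-P[1]+P[2]-P[3]
print(c,np.degrees(np.arctan2(d[1],d[0])),np.degrees(np.arctan2(-e[0],e[1])),np.linalg.norm(d)/2,np.linalg.norm(e)/2)
E
python3 -m inch '0 -0.045 0 0 0.09; 0 -0.09 0 0 0.09; -0.01 -0.135 0 0 0.09; -0.02 -0.18 0 0 0.09; -0.03 -0.22 0 0 0.09' >/dev/null;python3 -m inch '0 -0.04 0 0 0.09; 0 -0.08 0 0 0.09; 0 -0.12 0 0 0.09; 0 -0.12 0 0 0'
python3 - <<'E'
from v import *
st();save("wrist","w3");meas(dict(hopper=0,gate_tab=.101,tray=0,tray_nose=0,tray_hook=.04))
E
```

```text
[[ 0.4033 -0.1124]
 [ 0.4265 -0.3431]
 [ 0.6646 -0.0991]
 [ 0.6822 -0.3238]]
[ 0.54413528 -0.21958778] 3.61261819682084 5.110300105794515 0.25903936887860185 0.22861820377624908
clock: 3.6
position: [0.4903, 0.1225, 0.5046]
ee_rot: [-3.139, -0.028, -0.001]
force: [-0.1, 0.4, 0.4]
width: 0.931
gripper_force: 0.0
3.6 pos [0.4903 0.1225 0.5046] rv [-3.139e+00 -2.800e-02 -1.000e-03] F [-0.1  0.4  0.4] w 0.931 g 0.0
hopper 0.59 [ 65.4 205.9] [ 0.6369  0.2215 -0.    ]
gate_tab 0.65 [ 56.2 274.3] [0.633  0.1189 0.101 ]
tray 0.96 [ 81.  202.8] [0.6162 0.2251 0.    ]
tray_hook 0.78 [162.5 199. ] [0.5002 0.2284 0.04  ]
```

View pics/w3.png

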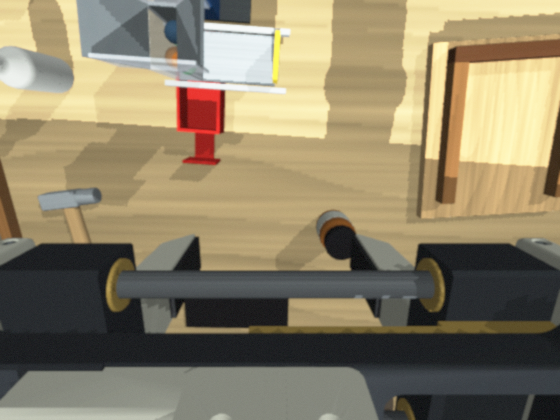

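```bash
python3 - <<'E'
from v import *
print(np.round(arm.observe()["joints"],2))
E
python3 -m inch '0.025 0.01 0.01 0.14 0; 0.05 0.02 0.02 0.28 0; 0.07 0.03 0.03 0.42 0; 0.07 0.04 0.04 0.56 0; 0.07 0.04 0.04 0.7 0'
python3 - <<'E'
from v import *
print(np.round(arm.observe()["joints"],2))
meas(dict(hopper=0,gate_tab=.101,tray=0,tray_hook=.04))
E
```

```text
[ 0.01  0.2  -0.42  1.67  0.09  1.29 -1.99]
clock: 4.4
position: [0.5631, 0.0754, 0.4622]
ee_rot: [2.949, -1.076, -0.003]
force: [-0.3, 0.3, -0.5]
width: 0.246
gripper_force: 0.0
[-0.03  0.32 -0.27  1.61  0.09  1.23 -2.58]
hopper 0.59 [ 65.4 205.9] [0.7292 0.0562 0.    ]
gate_tab 0.65 [ 56.2 274.3] [ 0.6659 -0.0077  0.101 ]
tray 0.96 [ 81.  202.8] [0.7188 0.078  0.    ]
tray_hook 0.78 [162.5 199. ] [0.6386 0.1483 0.04  ]
```

```bash
python3 -m inch '0 0 0 -0.14 0.0918; 0 0 0 -0.28 0.0918; 0 0 0 -0.42 0.0918; 0 0 0 -0.56 0.0918; 0 0 0 -0.625 0.0918'
python3 - <<'E'
from v import *
print(np.round(arm.observe()["joints"],2))
save("wrist","w4");meas(dict(hopper=0,gate_tab=.101,tray=0,tray_nose=0,tray_hook=.04))
E
```

```text
clock: 5.1
position: [0.5625, 0.0787, 0.4645]
ee_rot: [-3.14, 0.086, -0.001]
force: [-0.1, -0.4, 0.1]
width: 0.456
gripper_force: 0.0
[ 0.05  0.33 -0.39  1.6   0.13  1.24 -1.98]
hopper 0.94 [124.3 168.7] [0.6351 0.2266 0.    ]
gate_tab 0.81 [126.9 228.5] [0.6288 0.1265 0.101 ]
gate_tab 0.22 [225.2 169.1] [0.5186 0.2102 0.101 ]
tray 0.61 [143.6 166.2] [0.6091 0.2342 0.    ]
tray 0.59 [169.1 476.6] [ 0.5425 -0.2192  0.    ]
tray_nose 0.94 [100.4 166.5] [0.6679 0.2241 0.    ]
tray_hook 0.69 [224.5 166.5] [0.4992 0.2379 0.04  ]
tray_hook 0.61 [116.1 117.2] [0.6501 0.277  0.04  ]
```

View pics/w4.png

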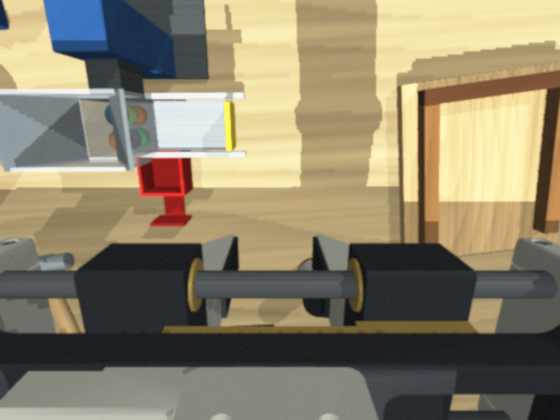

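```bash
python3 -m inch '0.03 -0.004 0.01 0.01 0.0918; 0.063 -0.0084 0.04 0.02 0.0918; 0.063 -0.0084 0.08 0.02 0.0918; 0.063 -0.0084 0.11 0.02 0.0918; 0.063 -0.0084 0.145 0.02 0.0918'; python3 -m inch '0 0 0 0 0.0918';  python3 - <<'E'
from v import *
save("wrist","w5");meas(dict(hopper=0,gate_tab=.101,tray_hook=.04))
E
```

```text
clock: 5.9
position: [0.6262, 0.0833, 0.318]
ee_rot: [-3.139, 0.132, -0.001]
force: [0.2, -0.3, 0.0]
width: 1.002
gripper_force: 0.0
clock: 6.0
position: [0.6244, 0.0826, 0.3145]
ee_rot: [3.137, -0.132, -0.013]
force: [-0.5, -0.7, -0.3]
width: 1.002
gripper_force: 0.0
hopper 0.86 [194.  129.1] [0.6361 0.2327 0.    ]
gate_tab 0.57 [222.8 206.1] [0.6332 0.1321 0.101 ]
```

View pics/w5.png

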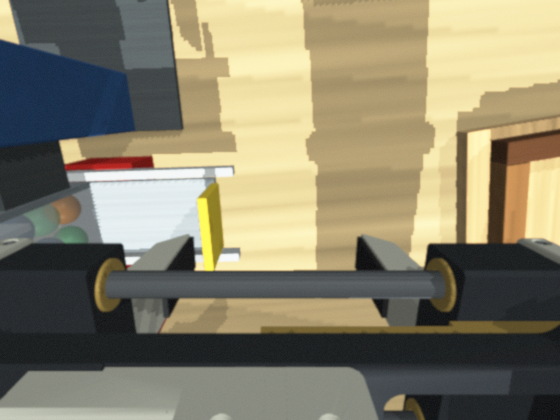

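Run:
```python
from v import *
for p,z in [((225,199),.122),((187,203),.122),((187,208),.122),((268,204),.122),((255,217),.08),((178,217),.08)]: print(p,at("wrist",p,z).round(4))
s=arm.observe();Rm=R.from_rotvec(s["ee_rot"]).as_matrix();print(Rm.round(3))
tip=s["position"]+Rm@[0,-.046,.178];print(tip,proj("wrist",tip),proj("wrist",s["position"]+Rm@[.0095,-.046,.178]))
```

```text
(225, 199) [0.6393 0.1314 0.122 ]
(187, 203) [0.6635 0.1252 0.122 ]
(187, 208) [0.6632 0.1222 0.122 ]
(268, 204) [0.6093 0.1326 0.122 ]
(255, 217) [0.5986 0.1333 0.08  ]
(178, 217) [0.6608 0.1248 0.08  ]
[[ 0.996 -0.084  0.003]
 [-0.084 -0.996  0.001]
 [ 0.003 -0.001 -1.   ]]
[0.63121665 0.12939908 0.14340226] [250.91480658 195.46922366] [235.39376584 194.24759237]
```

```bash
python3 -m inch '0 -0.004 0 0 0.0918; 0 -0.004 0.012 0 0.0918; 0 -0.004 0.024 0 0.0918; 0 -0.004 0.034 0 0.0918; 0 -0.004 0.044 0 0.0918'; python3 -m inch '0 0 0 0 0.0918; 0 0.004 0 0 0.0918; 0 0.007 0 0 0.0918; 0 0.01 0 0 0.0918; 0 0.014 0 0 0.0918'
python3 - <<'E'
from v import *
save("wrist","w6");meas(dict(gate_tab=.101))
E
```

```text
clock: 6.7
position: [0.6261, 0.0869, 0.2737]
ee_rot: [3.138, -0.132, -0.002]
force: [0.8, 0.1, 0.1]
width: 0.998
gripper_force: 0.0
clock: 7.2
position: [0.6254, 0.0736, 0.2755]
ee_rot: [-3.138, 0.131, -0.002]
force: [1.6, 4.9, -3.2]
width: 1.001
gripper_force: 2.2
gate_tab 0.79 [253.3 189.8] [0.6297 0.1208 0.101 ]
```

View pics/w6.png

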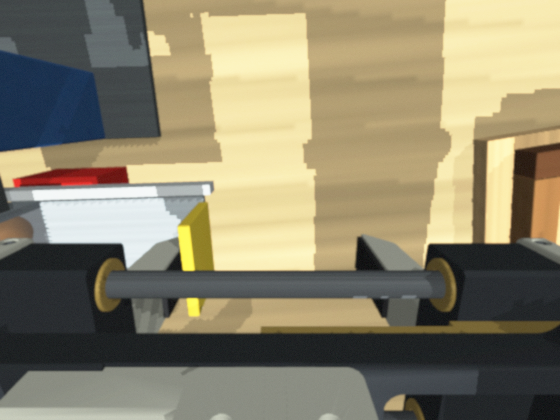

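The finger stands inside the yellow tab (tab at columns 180–213), and the +y force of about 5 N shows that it is drawing. I'll continue gently.

```bash
python3 -m inch '0 0.004 0 0 0.0918; 0 0.008 0 0 0.0918; 0 0.012 0 0 0.0918; 0 0.016 0 0 0.0918; 0 0.019 0 0 0.0918' | head -4; python3 -m inch '0 0.002 0 0 0.0918; 0 0.004 0 0 0.0918; 0 0.005 0 0 0.0918' | head -4
```

```text
clock: 7.8
position: [0.6238, 0.0535, 0.2754]
ee_rot: [3.139, -0.133, 0.001]
force: [1.8, 3.5, 0.5]
clock: 8.1
position: [0.6232, 0.0491, 0.2752]
ee_rot: [3.139, -0.132, 0.0]
force: [2.4, 3.1, 0.6]
```

```bash
python3 -m inch '0 0.0015 0 0 0.0918; 0 0.003 0 0 0.0918' | head -4; python3 -m inch '0 0.0015 0 0 0.0918;0 0.0015 0 0 0.0918' | sed -n 2,4p; python3 -m inch '0 0.0015 0 0 0.0918;0 0.0015 0 0 0.0918' | sed -n 2,4p
```

```text
clock: 8.3
position: [0.6229, 0.0462, 0.2751]
ee_rot: [-3.139, 0.132, -0.0]
force: [2.5, 2.8, 1.2]
position: [0.6228, 0.0451, 0.2751]
ee_rot: [-3.138, 0.131, -0.0]
force: [3.3, 4.1, -0.2]
position: [0.6228, 0.0448, 0.2751]
ee_rot: [-3.137, 0.13, -0.001]
force: [3.9, 8.1, -2.5]
```

```bash
python3 -m inch '0 0.001 0 0 0.0918;0 0.001 0 0 0.0918;0 0.001 0 0 0.0918' | sed -n 2,4p; python3 -m inch '0 -0.003 0 0 0.0918;0 -0.005 0 0 0.0918;0 -0.005 -0.02 0 0.0918; 0 -0.005 -0.05 0 0.0918; 0 -0.005 -0.09 0 0.0918' | sed -n 2,4p; python3 -m inch '-0.02 0.02 -0.04 0 0.0918; -0.04 0.03 -0.07 0 0.0918; -0.07 0.03 -0.09 0 0.0918;-0.1 0.03 -0.09 0 0.0918' >/dev/null
python3 - <<'E'
from v import *
save("wrist","w7")
st();meas(dict(gate_tab=.101,hopper=0,tray=0,tray_nose=0,tray_hook=.04))
for i in range(6):
  for c in ["wrist"]:
    r=arm.look_for(c,f"nug{i}_center");print(i,[(round(k["conf"],2),np.round(k["point"])) for k in r[:7]])
  break
E
```

```text
position: [0.6228, 0.0446, 0.275]
ee_rot: [-3.136, 0.128, -0.001]
force: [5.0, 10.9, -2.6]
position: [0.622, 0.0461, 0.3641]
ee_rot: [3.137, -0.133, -0.008]
force: [0.6, -0.1, -1.1]
9.95 pos [0.5158 0.0258 0.4564] rv [ 3.137e+00 -1.320e-01 -2.000e-03] F [-6.2  1.1 -2. ] w 0.999 g 0.0
gate_tab 0.7 [ 89.1 200.6] [0.6247 0.094  0.101 ]
gate_tab 0.46 [106.5 111.3] [0.6155 0.1905 0.101 ]
hopper 0.69 [102.4 119.2] [0.6293 0.2295 0.    ]
tray 0.93 [119.6 121.8] [0.6079 0.2309 0.    ]
tray_hook 0.58 [201.7 119.7] [0.5018 0.2386 0.04  ]
0 []
```

View pics/w7.png

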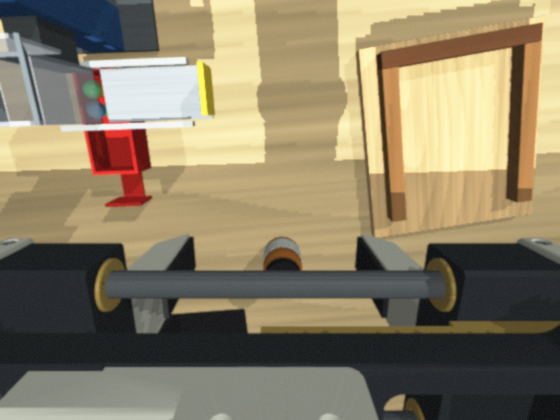

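```bash
python3 -m inch '-0.008 -0.042 0.02 0 0.0918; -0.016 -0.084 0.05 0 0.0918; -0.024 -0.126 0.08 0 0.0918;-0.03 -0.168 0.11 0 0.0918; -0.036 -0.21 0.13 0 0.0918' >/dev/null; python3 -m inch '0 0 0 0 0.0918;0 0 0 0 0.0918'|sed -n 2,3p
python3 - <<'E'
from v import *
save("wrist","w8")
st();meas(dict(tray_hook=.04,tray=0))
print(proj("wrist",arm.observe()["position"]-[0,0,.14]))
arm.get_image("top")
r=arm.silhouettes("top","hammer")[0];ys,xs=np.where(r["region"])
P=np.array([at("top",(a,b),.015)[:2] for a,b in zip(ys[::5],xs[::5])]);print(r["conf"],P.min(0),P.max(0))
near=P[P[:,1]<P[:,1].min()+.03];print(near.min(0),near.max(0))
E
```

```text
position: [0.5028, 0.2363, 0.3251]
ee_rot: [3.138, -0.127, -0.004]
11.0 pos [0.5033 0.235  0.3258] rv [ 3.138e+00 -1.320e-01 -2.000e-03] F [-0.7 -0.5 -0.4] w 0.998 g 0.0
tray_hook 0.55 [204.7 276.7] [0.4993 0.2333 0.04  ]
tray_hook 0.23 [  5.  500.2] [0.6449 0.0475 0.04  ]
tray 0.84 [ 81.6 269.9] [0.6095 0.2299 0.    ]
tray 0.21 [ 51.7 272.3] [0.635  0.2253 0.    ]
[287.2109773  276.21418636]
0.73 [0.1865396  0.40858135] [0.45190992 0.49963324]
[0.1865396  0.40858135] [0.45190992 0.43821977]
```

View pics/w8.png

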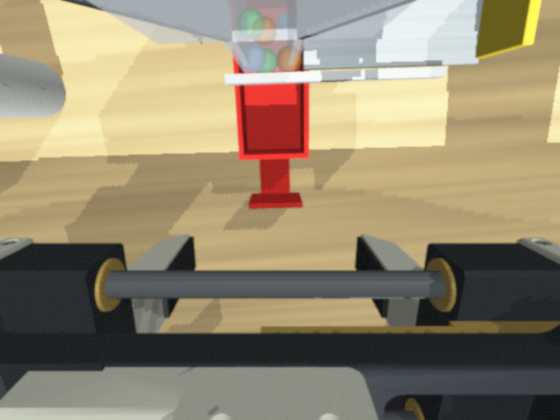

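Run:
```python
from v import *
for P in [(.58,.232,.015),(.61,.232,.015),(.635,.228,.015),(.66,.228,.015),(.61,.23,.093),(.635,.228,.093),(.635,.228,.115),(.5,.2345,.04),(.499,.2095,.04),(.499,.2595,.04)]: print(P,proj("wrist",P).round())
im=save("side","s2");h=proj("side",(.63,.22,.1)).astype(int);print(h)
w=cv2.imread("pics/w8.png")[0:100,200:340]
c=im[max(h[0]-70,0):h[0]+70,h[1]-70:h[1]+70,::-1]
cv2.imwrite("pics/c1.png",np.hstack([cv2.resize(c,(390,390),interpolation=2),cv2.resize(w,(400,390),interpolation=2)]))
```

```text
(0.58, 0.232, 0.015) [114. 270.]
(0.61, 0.232, 0.015) [ 79. 267.]
(0.635, 0.228, 0.015) [ 49. 269.]
(0.66, 0.228, 0.015) [ 17. 267.]
(0.61, 0.23, 0.093) [ 65. 268.]
(0.635, 0.228, 0.093) [ 22. 267.]
(0.635, 0.228, 0.115) [ 10. 266.]
(0.5, 0.2345, 0.04) [204. 275.]
(0.499, 0.2095, 0.04) [203. 302.]
(0.499, 0.2595, 0.04) [207. 248.]
[239 192]
```

View pics/c1.png

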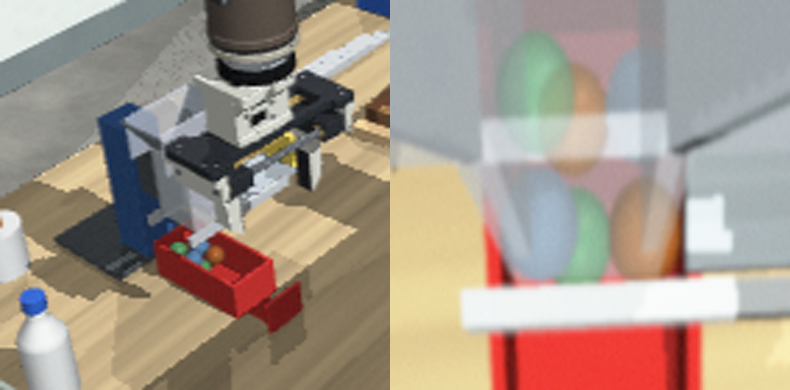

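```bash
python3 -m inch '-0.008 0.001 0.04 0 0.0918; -0.008 0.001 0.08 0 0.0918; -0.008 0.001 0.11 0 0.0918;-0.008 0.001 0.125 0 0.0918; -0.008 0.001 0.136 0 0.0918' | sed -n 2,4p; python3 -m inch '0 0 0 0 0.07;0 0 0 0 0.03;0 0 0 0 0.03; 0 0 0 0 0.03; 0 0 0 0 0.03' 20; python3 -m inch '0 0 0 0 0.03;0 0 0 0 0.03;0 0 0 0 0.03' 20
```

```text
position: [0.4948, 0.2339, 0.1896]
ee_rot: [3.138, -0.134, -0.001]
force: [-0.8, -1.0, 0.6]
clock: 12.25
position: [0.4949, 0.2349, 0.1912]
ee_rot: [-3.138, 0.132, -0.002]
force: [-0.5, -0.3, 0.9]
width: 0.616
gripper_force: 0.0
clock: 12.55
position: [0.4948, 0.235, 0.191]
ee_rot: [-3.138, 0.132, -0.001]
force: [-0.6, -0.2, 6.1]
width: 0.542
gripper_force: 20.0
```

```bash
python3 -m inch '-0.003 0 0 0 0.03;-0.009 0 0 0 0.03;-0.018 0 0 0 0.03;-0.028 0 0 0 0.03;-0.039 0 0 0 0.03' | sed -n 2,6p; python3 -m inch '-0.012 0 0 0 0.03;-0.024 0 0 0 0.03;-0.036 0 0 0 0.03;-0.048 0 0 0 0.03;-0.06 0 0 0 0.03' | sed -n 2,6p;python3 -m inch '-0.012 0 0 0 0.03;-0.024 0 0 0 0.03;-0.036 0 0 0 0.03;-0.045 0 0 0 0.03;-0.051 0 0 0 0.03'| sed -n 2,6p;python3 -m inch '-0.003 0 0 0 0.03;-0.004 0 0 0 0.03;-0.004 0 0 0 0.07; -0.004 0 0 0 0.0918;-0.004 0 0 0 0.0918'| sed -n 2,6p
```

```text
position: [0.4561, 0.2382, 0.191]
ee_rot: [-3.138, 0.133, -0.003]
force: [5.4, -0.5, 4.0]
width: 0.543
gripper_force: 20.0
position: [0.396, 0.2432, 0.1909]
ee_rot: [-3.138, 0.133, -0.003]
force: [4.9, -0.8, 4.5]
width: 0.543
gripper_force: 20.0
position: [0.3449, 0.2475, 0.1909]
ee_rot: [-3.138, 0.132, -0.002]
force: [5.3, 0.3, 5.1]
width: 0.541
gripper_force: 20.0
position: [0.3405, 0.2474, 0.1902]
ee_rot: [3.138, -0.131, -0.002]
force: [-0.4, 0.6, -0.8]
width: 0.752
gripper_force: 0.0
```

```bash
python3 -m inch '0 0 0 0 0.0918;0 0 -0.04 0 0.0918;0 0 -0.08 0 0.0918;0.04 0 -0.12 0 0.0918;0.08 0 -0.14 0 0.0918' >/dev/null; python3 -m inch '0.032 0 0 0 0.0918;0.032 0 0 0 0.0918;0.032 0 0 0 0.0918' | sed -n 2,5p
python3 - <<'E'
from v import *
save("wrist","w9")
st();meas(dict(tray_hook=.04,tray=0,tray_nose=0))
arm.get_image("top")
for q,z in dict(tray=0,tray_hook=.04,tray_nose=0).items():
  r=arm.place_of("top",q); print(q,[(round(k["conf"],2),at("top",k["point"],z).round(4)) for k in r[:2]])
E
```

```text
position: [0.4519, 0.238, 0.3294]
ee_rot: [3.138, -0.134, -0.002]
force: [0.3, -0.3, -0.0]
width: 1.004
15.4 pos [0.451  0.2383 0.3293] rv [ 3.138e+00 -1.310e-01 -3.000e-03] F [-0.4  1.  -0.6] w 0.999 g 0.0
tray_hook 0.85 [302.  275.2] [0.3416 0.2477 0.04  ]
tray 0.63 [186.4 268.2] [0.454  0.2458 0.    ]
tray 0.35 [175.9 262.8] [0.4656 0.2504 0.    ]
tray_nose 0.8 [124.8 266.6] [0.5168 0.2419 0.    ]
tray [(0.64, array([0.442 , 0.2456, 0.    ])), (0.3, array([ 0.6489, -0.2143,  0.    ]))]
tray_hook []
tray_nose [(0.56, array([0.3124, 0.4388, 0.    ])), (0.48, array([0.5143, 0.2427, 0.    ]))]
```

View pics/w9.png

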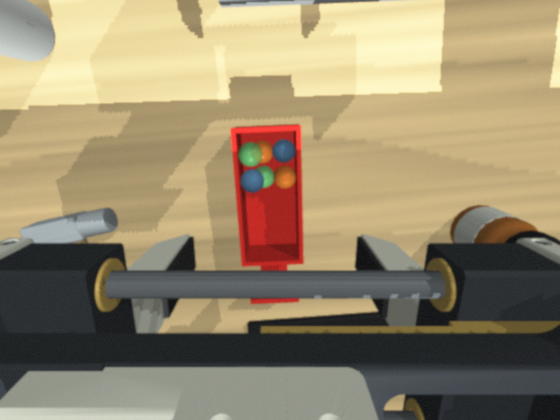

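Run:
```python
from v import *
C=[at("wrist",p,.045)[:2] for p in [(130,233),(127,300),(265,243),(263,303)]];C=np.array(C);print(C.round(4),C.mean(0))
d=C[0]+C[1]-C[2]-C[3];print(np.degrees(np.arctan2(d[1],d[0])),np.linalg.norm(d)/2, np.linalg.norm(C[0]-C[1]))
print(totool(np.r_[C.mean(0)-arm.observe()["position"][:2],0]))
```

```text
[[0.517  0.2696]
 [0.5147 0.2125]
 [0.3896 0.2754]
 [0.3869 0.2173]] [0.45205882 0.24370747]
-2.382115615543324 0.12769629924997136 0.05723346413735265
[ 1.21977745e-04 -5.13701613e-03 -8.45512169e-07]
```

```bash
python3 -m inch '0.004 -0.005 0.04 -0.042 0.0918;0.004 -0.005 0.08 -0.042 0.0918;0.004 -0.005 0.115 -0.042 0.0918;0.004 -0.005 0.135 -0.042 0.0918;0.004 -0.005 0.144 -0.042 0.0918' | sed -n 2,5p; python3 -m inch '0 0 0 0 0.08;0 0 0 0 0.07;0 0 0 0 0.066; 0 0 0 0 0.062; 0 0 0 0 0.05' 5 >/dev/null; python3 -m inch '0 0 0 0 0.05;0 0 0 0 0.05;0 0 0 0 0.05;0 0 0 0 0.05' 35|sed -n 2,6p; python3 -m inch '0 0 -0.003 0 0.05;0 0 -0.008 0 0.05;0 0 -0.015 0 0.05;0 0 -0.023 0 0.05;0 0 -0.03 0 0.05'|sed -n 2,6p;python3 - <<'E'
from v import *
save("wrist","w10")
st();meas(dict(tray_hook=.064,tray=.03,tray_nose=.03))
E
```

```text
position: [0.4556, 0.2427, 0.1842]
ee_rot: [3.139, -0.065, -0.004]
force: [-0.5, -0.0, 0.0]
width: 1.002
position: [0.4567, 0.2431, 0.1869]
ee_rot: [-3.14, 0.066, -0.002]
force: [-0.5, -0.7, 7.5]
width: 0.652
gripper_force: 35.0
position: [0.4564, 0.2431, 0.2169]
ee_rot: [-3.141, 0.066, -0.0]
force: [-0.5, 0.1, -4.6]
width: 0.649
gripper_force: 35.0
17.7 pos [0.4567 0.2433 0.2178] rv [-3.14e+00  6.60e-02 -2.00e-03] F [-0.3 -0.1 -3.5] w 0.654 g 34.99832332134247
tray 0.86 [250.6 272.7] [0.4531 0.2454 0.03  ]
tray_nose 0.81 [140.4 277. ] [0.5178 0.24   0.03  ]
tray_nose 0.71 [202.1 241.9] [0.484  0.2615 0.03  ]
```

View pics/w10.png

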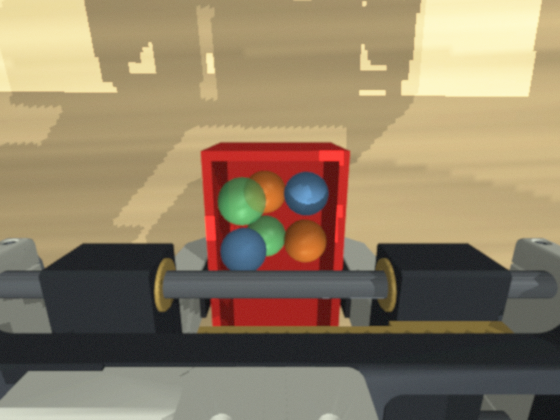

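```bash
python3 -m inch '0 0 -0.01 0 0.05;0 0 -0.025 0 0.05;0 0 -0.045 0 0.05;0 0 -0.07 0 0.05;0 0 -0.09 0 0.05'|sed -n 2,6p
python3 -m inch '0.002 0.006 0 0 0.05;0.005 0.018 0 0 0.05;0.01 0.036 0 0 0.05;0.016 0.058 0 0 0.05;0.023 0.082 0 0 0.05'>/dev/null
python3 -m inch '0.007 0.024 0 0 0.05;0.013 0.048 0 0 0.05;0.02 0.072 0 0 0.05;0.026 0.096 0 0 0.05;0.033 0.12 0 0 0.05'>/dev/null
python3 -m inch '0.007 0.024 0 0 0.05;0.013 0.048 0 0 0.05;0.02 0.072 0 0 0.05;0.026 0.096 0 0 0.05;0.033 0.12 0 0 0.05'>/dev/null
python3 -m inch '0.006 0.022 0 0 0.05;0.012 0.042 0 0 0.05;0.017 0.06 0 0 0.05;0.021 0.076 0 0 0.05;0.025 0.09 0 0 0.05'>/dev/null
python3 -m inch '0.003 0.012 0 -0.025 0.05;0.006 0.024 0 -0.05 0.05;0.009 0.034 0 -0.08 0.05;0.012 0.041 0 -0.105 0.05;0.013 0.044 0 -0.119 0.05'>/dev/null
python3 -m inch '0 0 0 0 0.05;0 0 0 0 0.05'
cat > edge.py <<'E'
from v import *
E
python3 - <<'E'
from v import *
save("wrist","w11")
st();meas(dict(bay_stop=.018,tray_nose=.12,tray=.12,board=0))
im=arm.get_image("wrist").astype(int)
# fit dark end batten and board front/side info
r=arm.silhouettes("wrist","board")
print([(k["conf"],k["region"].sum()) for k in r[:2]])
r2=arm.silhouettes("wrist","nug0_center");print(len(r2),[(round(k["conf"],2),np.round(k["point"])) for k in r2[:8]])
E
```

```text
position: [0.4563, 0.2431, 0.3076]
ee_rot: [-3.141, 0.066, -0.0]
force: [-0.0, 1.2, -3.3]
width: 0.647
gripper_force: 35.0
clock: 21.05
position: [0.564, -0.2175, 0.3058]
ee_rot: [-3.139, -0.121, 0.001]
force: [-0.0, -0.2, -4.1]
width: 0.651
gripper_force: 35.0
21.1 pos [ 0.564  -0.2173  0.3059] rv [-3.139e+00 -1.210e-01  1.000e-03] F [-0.4  1.2 -4.2] w 0.653 g 34.998305439949036
bay_stop 0.83 [102.8 276.1] [ 0.6488 -0.211   0.018 ]
tray_nose 0.66 [140.6 275.1] [ 0.6252 -0.2119  0.12  ]
tray 0.6 [250.3 273.6] [ 0.5608 -0.2161  0.12  ]
board 0.23 [237.6 304.9] [ 0.5218 -0.2507 -0.    ]
[(0.81, np.int64(32233))]
1 [(0.95, array([232., 269.]))]
```

```bash
python3 -m inch '0 0 0.01 0 0.05;0 0 0.025 0 0.05;0 0 0.045 0 0.05;0 0 0.065 0 0.05;0 0 0.08 0 0.05'|sed -n 2,4p; python3 -m inch '0 0 0.008 0 0.05;0 0 0.013 0 0.05;0 0 0.016 0 0.05;0 0 0.0175 0 0.05;0 0 0.0175 0 0.05'|sed -n 2,4p;python3 -m inch '0 0 0.0015 0 0.05;0 0 0.0025 0 0.05;0 0 0.0025 0 0.05'|sed -n 2,4p
```

```text
position: [0.5636, -0.2178, 0.2242]
ee_rot: [-3.139, -0.121, 0.002]
force: [0.1, -0.2, -4.1]
position: [0.5643, -0.2179, 0.209]
ee_rot: [3.139, 0.121, 0.001]
force: [0.2, 1.0, -4.1]
position: [0.5641, -0.2179, 0.2061]
ee_rot: [3.139, 0.121, 0.0]
force: [-0.0, -0.1, -3.7]
```

```bash
python3 -m inch '0 0 0.001 0 0.05;0 0 0.001 0 0.05'|sed -n 2,4p;python3 -m inch '0 0 0.001 0 0.05;0 0 0.001 0 0.05'|sed -n 2,4p
```

```text
position: [0.5641, -0.2179, 0.205]
ee_rot: [3.139, 0.121, 0.0]
force: [0.4, 0.5, -3.6]
position: [0.5642, -0.2179, 0.2049]
ee_rot: [3.139, 0.121, 0.0]
force: [-3.3, 0.9, 6.1]
```

```bash
python3 -m inch '0 0 0 0 0.062;0 0 0 0 0.066;0 0 0 0 0.07;0 0 0 0 0.076;0 0 0 0 0.076' 5|sed -n 2,6p; python3 -m inch '0 0 -0.01 0 0.076;0 0 -0.03 0 0.076;0 0 -0.06 0 0.076;0 0 -0.1 0 0.076;-0.03 0 -0.14 0 0.076'|sed -n 2,3p; python3 -m inch '-0.03 0 0 0 0;-0.06 0 0 0 0;-0.06 0 0 0 0;-0.06 0 0 0 0'|sed -n 2,5p
python3 - <<'E'
from v import *
save("wrist","w12")
st();meas(dict(bay_stop=.018,tray_nose=.018,tray=.018,tray_hook=.058))
r2=arm.look_for("wrist","nug0_center");print(len(r2),[(round(k["conf"],2),np.round(k["point"])) for k in r2[:8]])
E
```

```text
position: [0.5642, -0.2179, 0.204]
ee_rot: [3.139, 0.121, 0.0]
force: [0.0, 0.4, 0.2]
width: 0.822
gripper_force: 0.0
position: [0.5363, -0.2191, 0.3462]
ee_rot: [-3.138, -0.125, -0.005]
position: [0.4741, -0.225, 0.345]
ee_rot: [3.139, 0.12, 0.002]
force: [0.7, 0.1, -0.6]
width: 0.529
24.6 pos [ 0.4749 -0.2248  0.3448] rv [3.139e+00 1.210e-01 2.000e-03] F [-0.2  0.2  1.1] w 0.482 g 0.0
bay_stop 0.31 [ 79.9 259.3] [ 0.5814 -0.201   0.018 ]
tray_nose 0.68 [ 31.6 275.8] [ 0.6233 -0.2132  0.018 ]
tray_nose 0.4 [ 84.  293.8] [ 0.5803 -0.2337  0.018 ]
tray 0.95 [102.5 272.6] [ 0.5619 -0.2148  0.018 ]
tray_hook 0.74 [223.1 273.7] [ 0.4534 -0.2243  0.058 ]
0 []
```

```bash
python3 -m inch '-0.03 0 0 0 0;-0.049 0 0 0 0;-0.049 0 0.02 0 0;-0.049 0 0.06 0 0;-0.049 0 0.1 0 0'|sed -n 2,6p; python3 -m inch '0 0 0.02 0 0;0 0 0.034 0 0;0 0 0.037 0 0;0 0 0.037 0 0'|sed -n 2,6p; python3 -m inch '0.003 0 0 0 0;0.006 0 0 0 0;0.009 0 0 0 0;0.012 0 0 0 0;0.012 0 0 0 0'|sed -n 2,4p
```

```text
position: [0.4262, -0.2288, 0.2436]
ee_rot: [3.138, 0.121, 0.004]
force: [0.6, -0.9, -1.5]
width: 0.004
gripper_force: 0.0
position: [0.4258, -0.2285, 0.2068]
ee_rot: [-3.139, -0.122, 0.001]
force: [0.3, 0.5, 0.8]
width: 0.008
gripper_force: 0.0
position: [0.4381, -0.2276, 0.2074]
ee_rot: [3.139, 0.121, 0.001]
force: [-0.3, 0.1, -0.1]
```

```bash
for i in 1; do python3 -m inch '0.0025 0 0 0 0;0.005 0 0 0 0;0.0075 0 0 0 0;0.01 0 0 0 0;0.0125 0 0 0 0'|sed -n 2,4p; done; python3 -m inch '0.002 0 0 0 0;0.004 0 0 0 0;0.006 0 0 0 0'|sed -n 2,4p; python3 -m inch '0.0015 0 0 0 0;0.003 0 0 0 0'|sed -n 2,4p
```

```text
position: [0.4504, -0.2266, 0.2069]
ee_rot: [-3.139, -0.121, -0.001]
force: [-1.9, -0.8, -1.7]
position: [0.4561, -0.2262, 0.207]
ee_rot: [-3.139, -0.121, 0.0]
force: [-1.3, -0.3, -1.4]
position: [0.4591, -0.226, 0.2071]
ee_rot: [3.139, 0.121, 0.0]
force: [-1.2, 0.0, -0.9]
```

```bash
python3 -m inch '0.001 0 0 0 0;0.002 0 0 0 0'|sed -n 2,4p; python3 -m inch '0.001 0 0 0 0;0.002 0 0 0 0'|sed -n 2,4p; python3 -m inch '0.001 0 0 0 0;0.001 0 0 0 0'|sed -n 2,4p
```

```text
position: [0.461, -0.2259, 0.207]
ee_rot: [3.139, 0.121, -0.0]
force: [-2.2, 0.9, -0.7]
position: [0.4617, -0.2259, 0.2069]
ee_rot: [-3.139, -0.12, 0.005]
force: [-10.2, -0.1, 8.0]
position: [0.4619, -0.2259, 0.2069]
ee_rot: [-3.139, -0.12, 0.008]
force: [-11.1, -0.0, 8.9]
```

```bash
python3 -m inch '0 0 0 0 0;-0.004 0 0 0 0;-0.012 0 0 0 0;-0.025 0 0 0 0;-0.025 0 -0.03 0 0'|sed -n 2,4p; python3 -m inch '0 0 -0.04 0 0;0 0 -0.08 0 0;0.04 0 -0.12 0 0;0.08 0 -0.16 0 0;0.12 0 -0.16 0 0'>/dev/null;python3 -m inch '0 0 0 0 0;0 0 0 0 0'|sed -n 2,2p
python3 - <<'E'
from v import *
im=save("wrist","w13")
st();meas(dict(bay_stop=.018,tray_nose=.018,tray=.018,tray_hook=.058))
a,b=proj("wrist",(.645,-.212,.063)),proj("wrist",(.647,-.212,.04));print(a,b)
# columns through the nose: list red-top row of tray in each column and colours above
for P in [-.03,-.015,0,.015,.03]:
  c=int(proj("wrist",(.645-.07*P,-.212+P,.063))[1]); r0=int(a[0])
  print(c,r0-14,[tuple(int(v) for v in im[r,c]) for r in range(r0-14,r0+8,2)])
r=arm.silhouettes("wrist","tray")[0]["region"]
ys,xs=np.where(r);print("tray px",ys.min(),ys.max(),[ (c,int(np.where(r[:,c])[0].min())) for c in range(xs.min(),xs.max(),8) if r[:,c].any()])
E
```

```text
position: [0.4356, -0.2274, 0.2346]
ee_rot: [-3.137, -0.12, 0.011]
force: [-0.6, -1.0, 0.1]
position: [0.5586, -0.218, 0.3966]
29.1 pos [ 0.5577 -0.2185  0.3963] rv [-3.139e+00 -1.210e-01  2.000e-03] F [-0.2 -1.  -0. ] w -0.001 g 0.0
tray_nose 0.61 [104.9 275.9] [ 0.6428 -0.2127  0.018 ]
tray 0.95 [158.1 274.5] [ 0.5831 -0.2157  0.018 ]
tray_hook 0.64 [147.1 290.6] [ 0.6013 -0.2312  0.058 ]
[101.40010804 275.42002544] [100.44481462 275.5214055 ]
305 87 [(108, 72, 46), (123, 83, 56), (125, 83, 56), (123, 83, 54), (127, 85, 57), (133, 89, 60), (134, 83, 52), (225, 72, 58), (246, 91, 68), (248, 111, 83), (247, 114, 84)]
290 87 [(85, 57, 39), (81, 56, 36), (84, 56, 39), (85, 55, 36), (86, 58, 39), (88, 59, 39), (99, 58, 40), (227, 60, 48), (248, 63, 55), (226, 50, 44), (152, 36, 32)]
275 87 [(86, 57, 37), (86, 58, 38), (83, 58, 39), (84, 57, 39), (87, 60, 40), (87, 58, 37), (101, 60, 39), (229, 62, 52), (248, 66, 60), (220, 45, 40), (149, 34, 32)]
260 87 [(88, 60, 42), (85, 59, 40), (83, 56, 36), (85, 58, 37), (89, 61, 39), (88, 58, 38), (101, 59, 41), (230, 65, 55), (248, 62, 56), (221, 51, 45), (150, 32, 30)]
244 87 [(129, 88, 56), (128, 86, 56), (129, 87, 58), (130, 86, 59), (131, 89, 58), (132, 87, 58), (135, 90, 57), (152, 89, 59), (229, 181, 125), (247, 219, 154), (247, 218, 154)]
tray px 100 236 [(245, 101), (253, 101), (261, 101), (269, 100), (277, 101), (285, 101), (293, 101), (301, 101)]
```

Run:
```python
from v import *
im=cv2.imread("pics/w13.png")[105:215,250:300];h=cv2.cvtColor(im,cv2.COLOR_BGR2HSV)
for n,lo,hi in [("orange",(7,120,120),(20,255,255)),("green",(45,60,50),(90,255,255)),("blue",(95,60,40),(130,255,255))]:
  k,_,s,c=cv2.connectedComponentsWithStats(cv2.inRange(h,lo,hi));print(n,[(int(s[i,4]),c[i].round()) for i in range(1,k) if s[i,4]>15])
```

```text
orange [(179, array([24., 21.])), (297, array([39., 44.]))]
green [(251, array([10., 20.])), (135, array([23., 42.]))]
blue [(278, array([40., 20.])), (286, array([11., 44.]))]
```

All six nuggets are in the tray, it sits flush against the end batten, and the robot is clear.

```bash
python3 -c "
from cell import arm
print(arm.sign_off())"
```

```text
the job is handed in; nothing more can be done
None
```

The job is handed in at about 29 s: the gate is drawn to its stop and left open, and the tray with all six nuggets is pushed home flush against the end batten; I viewed 12 pictures, two over the limit of 10, and did not re-check the bystanders at the end.

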